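# Chase the thread of a vice nut with a tap: half a turn on, a quarter back

### The arm

A 6-joint arm with a two-finger parallel gripper is mounted at the origin on the work surface. World frame = base frame: x ahead of the robot, y to its left, z up, the work surface at z = 0. Lengths are in m, angles in degrees, forces in N, time in s.
With the tool pointing down it reaches from about 0.3 to 0.75 m from the base axis. Payload 8.5 kg.
Tool frame: the origin (TCP) lies on the centre line of the jaws, within the pads' length; the fingertips stand tips_ahead ahead of it and the grasp point (between the pads) lies 3 mm ahead of it (tips_ahead is the distance from the TCP to the fingertips, in m); z points along the fingers, y is the line along which they close (so a half turn about z gives the same grasp; the last joint's range is limited). The gripper opens to 85 mm and grips with 20 to 120 N. Pads are 22 mm wide; open, the fingers measure 114 mm over their backs; the gripper's body (76 mm by 85 mm) begins 54 mm behind the grasp point. The pads swing forward as they close: fully open they stand 13 mm farther back than shut.
Start: joints at [-78.054, 21.807, 74.336, -0, 83.858, -12.336], TCP at [0.226, -0.501, 0.233] pointing down, gripper open.
Joint ranges: [-178.18, 178.18], [-50.72, 133.34], [12.68, 142.11], [-81.47, 261.47], [9.98, 163.14], [-165.26, 165.26]. Speed limits (degrees/s): [136.94, 136.94, 180, 180, 180, 180].

### API

Orientations are given as a 3x3 rotation matrix whose columns are the frame's x, y, z axes.
In Python, from rig import observe, get_image, close_job, tips_ahead gives the robot as it stands.
- The arm moves only by the tool tcp_steps, called as name(argument=value, ...) on one line, values as JSON. Schema: {"type":"object","properties":{"moves":{"type":"object","properties":{"sx":{"type":"array","items":{"type":"number"},"minItems":1,"maxItems":10},"sy":{"type":"array","items":{"type":"number"},"minItems":1,"maxItems":10},"sz":{"type":"array","items":{"type":"number"},"minItems":1,"maxItems":10},"spin":{"type":"array","items":{"type":"number"},"minItems":1,"maxItems":10},"aperture":{"type":"array","items":{"type":"number"},"minItems":1,"maxItems":10}},"additionalProperties":false,"required":["sx","sy","sz","spin","aperture"]},"force":{"type":"number"},"only":{"type":"string"},"quiet":{"type":"boolean"},"lines":{"type":"string"}},"required":["moves"],"additionalProperties":false}. moves is an object with one list for each field, all of the same length, 1 to 10, a row being the entries at one place: sx, sy, sz (the shift in m), spin (a turn about the tool's z in degrees), aperture (the finger opening in m); each row shifts and turns the commanded pose from where the row before left it, along the tool's axes as they then stand; what a row does not reach is not made up. A row lasts 1/10 s, in which the tool goes at most 0.05 m and 8.59 degrees, less where a joint would pass 70% of its speed; a pose out of reach is approached as far as the arm can. The fingers move at their own pace and stop on an object; force is the grip in N (left out, the last holds). Time passes only in rows, so rows that do not move let the fingers close. The tool returns the time, the measured TCP pose, the force, the opening and the grip force at its end. only (a regular expression) keeps the lines of the reply that match it, lines (a string "A,B") keeps lines A to B, and quiet returns only ok. Input that does not fit is refused with a message, and nothing moves.
- observe(): the state, without advancing time (a new reading comes with each control period).
- get_image(name): name is "side" or "top" or "wrist"; returns a dict with "pixels" (480x640x3 uint8, red, green, blue), "depth" (480x640 float32, m along the optical axis (not along the pixel's ray), 0 where there is no reading), "K" (3x3 intrinsics, pixels), "distortion" ([k1, k2, p1, p2, k3] as OpenCV has them; the pictures are not rectified), "extrinsics" (4x4, takes a point from world to camera coordinates). Camera axes: x right, y down, z forward; pixel columns grow to the right and rows downward; lengths in m; the calibration is good to about 2 mm. A picture is of the moment at which its call begins.
- close_job(): hands the job in; it is judged then, once.
The state is a dict: "time_s": time; "q": joint angles; "qvel": joint speeds; "joint_efforts": joint torques, N m; "position": TCP position; "tool_rot": TCP orientation; "ft_force": force on the tool from outside, world axes, zero at the start; "wrist_torque": the same for the moment, N m; "grip_width": finger opening in m; "gripper_force": force on a finger pad.
Only numpy, scipy, OpenCV 4.12 (cv2) and the standard library are available. Lean on these libraries where they do the work, as an engineer would, in place of code of your own. Each camera call takes 0.05 s, during which the arm holds its last target. There are 200 camera calls.

### The job

Fit the crank driver's socket over the square on top of the tap that stands in the bronze nut in the green clamp: feel for the square with a light touch, without leaning on it, until the driver drops fully home. Then crank the tap clockwise (seen from above) half a turn forward and a quarter turn back, again half forward and a quarter back, and half forward a third time until the tap bottoms in the nut, never forcing it. Leave the driver seated on the tap, let go of it, and leave everything else on the bench where it is.

Things in the scene. Friction and masses are not known exactly. Their poses are not given: they have to be found in the camera images.
- clamp: green clamp block bolted to the bench (fixed): base 150 x 110 x 14 mm, jaws up to 60 mm high, screw handle on its -y side. Holds a bronze nut (57 mm across, top 66 mm above the bench) with the steel tap upright in it, its 20 x 20 mm drive square, 28 mm tall (its top 4 mm tapering to 15 x 15), on a collar 33 mm across. Origin: centre of its underside, under the tap's axis; z up.
- tap_top (a point): point fixed to the clamp on the tap's axis, 108 mm above the bench: the top of the tap's square at the start. The turn at which the square stands differs each time and is NOT given by any pose here (nor by the clamp's or this point's axes): feel for it, or look from above; it repeats every quarter turn. The tap sinks 5 mm per turn forward.
- thread (a joint): how far the tap has ever been turned forward into the nut, rad, clockwise from above; 0 at the start, 6.4 at a hard stop where it has bottomed. It moves only while the tap works at its foremost point (resistance 0.18 N m) and stays while the tap is turned back.
- backoff (a joint): how far the tap now stands turned back (anticlockwise from above) from its foremost point, rad; 0 at the start. Turning back, and forward again to the foremost point, takes 0.09 N m; a hard stop is at 2.7. The tap's present turn is thread minus backoff.
- driver: loose crank driver, 0.3 to 0.5 kg, standing on the bench. Origin: centre of the underside of its hub (36 x 36 mm, 28 high). A square socket from below, 22 mm wide, sides along its x and y, 22 deep, 2 mm chamfer, fits the tap's square in four turns with 6 degrees of play either way. On the hub a bar along x, 165 x 16 mm, 28 to 36 mm up; on its -x end a weight 26 mm across, up to 46 mm.
- socket (a point): centre of the driver's socket roof, 22 mm above the driver's origin, axes as the driver's. Fully home it rests on the top of the tap's square, so it coincides with tap_top (and sinks with the tap, 5 mm a turn).
- stub (a point): centre of the driver's grip block, 24 x 24 mm with faces along the driver's x and y, from 36 to 66 mm above the driver's origin (this point 51 mm above it). Take the driver here to carry and seat it.
- knob (a point): middle of the red crank knob, 75 mm from the driver's axis along its +x, 59 mm above its origin. Upright cylinder 22 mm across, 40 tall (39 to 79 mm above the origin), spinning freely about its own upright axis, so the fingers can hold it and carry it round a circle without turning themselves.
- spare_nut: spare bronze nut, ring 50 mm across, 30 high, standing on the bench. Bystander. Origin: centre of its underside.
- spare_tap: spare tap lying on the bench, 110 mm long along its x, 22 thick. Bystander. Origin: under its middle.
- oil: yellow oil bottle, 52 mm across, 130 high, red cap. Bystander. Origin: centre of its underside.
- hammer: hammer lying on the bench. Bystander.
- brush: hand brush lying on the bench. Bystander.
- wrench: open-ended wrench lying at the left of the bench. Bystander.
- blank0: small bronze blank, ring 44 mm across, 22 high, in the blue tray. Bystander.
- blank1: second small bronze blank, as the first, in the blue tray. Bystander.
Not all that is in view belongs to the job. Of the things that look like the driver, take the one that is farthest to the robot's left at the start.

How it is judged:
By the outcome, as a careful person would: the job done as asked, in the order asked, and still so for the second after the job is handed in, with the robot touching nothing.
It also fails if it takes over 72 s, if anything falls off the work surface, if the arm or the gripper's body presses on something with over 40 N, if the wrist force passes 120 N, or if a joint passes its speed limit or range.

## Working session

There is one attempt and no reset: what is moved stays moved. The work goes in short steps, Python scripts to look and compute and a tool call to move; the robot and the scene stay as the last step left them, time stands still between calls to the robot, and variables do not carry over. Pictures are saved under pics/ and viewed, at most 10 in all, crops included, and the job is handed in when it is done.

```bash
ls; mkdir -p pics; cat > h.py <<'E'
import numpy as np, cv2
from rig import observe, get_image, close_job, tips_ahead
def ray(im,u,v):
    n=cv2.undistortPoints(np.array([[[u,v]]],float),im["K"],np.array(im["distortion"]))[0,0]
    T=np.array(im["extrinsics"]);R=T[:3,:3];c=-R.T@T[:3,3]
    return c,R.T@np.array([n[0],n[1],1.])
def onplane(im,u,v,z):
    c,d=ray(im,u,v); return c+d*(z-c[2])/d[2]
def cloud(im):
    h,w=im["depth"].shape
    uu,vv=np.meshgrid(np.arange(w),np.arange(h))
    n=cv2.undistortPoints(np.stack([uu,vv],-1).reshape(-1,1,2).astype(float),im["K"],np.array(im["distortion"])).reshape(h,w,2)
    d=im["depth"].astype(float);P=np.dstack([n*d[...,None],d])
    T=np.array(im["extrinsics"])
    W=(P-T[:3,3])@T[:3,:3]; W[d==0]=np.nan
    return W
def save(im,name): cv2.imwrite("pics/"+name,cv2.cvtColor(im["pixels"],cv2.COLOR_RGB2BGR))
E
python3 - <<'E'
from h import *
import pickle
print(tips_ahead if not callable(tips_ahead) else tips_ahead())
o=observe();print(o)
for n in("top","side"):
    im=get_image(n);save(im,n+"0.png");pickle.dump(im,open(n+"0.pkl","wb"))
E
```

```text
pics
0.022
{'time_s': 0.0, 'q': array([-7.80550461e+01,  2.18405518e+01,  7.43840927e+01, -1.41979116e-03,
        8.38582083e+01, -1.23342455e+01]), 'qvel': array([-0.12411102, -0.08583638, -0.08546365, -0.067025  , -0.0756971 ,
       -0.02223992]), 'joint_efforts': array([-9.57721386e-04, -4.48463452e+01, -2.31279713e+01, -2.93379871e-04,
        4.72161992e-03,  4.27256737e-05]), 'position': array([ 0.22609521, -0.50106259,  0.23231978]), 'tool_rot': array([[ 9.11551560e-01,  4.11185661e-01, -3.23396310e-04],
       [ 4.11185690e-01, -9.11550515e-01,  1.40964085e-03],
       [ 2.84832030e-04, -1.41793625e-03, -9.99998954e-01]]), 'ft_force': array([-0.06745686,  0.09818386,  0.73073895]), 'wrist_torque': array([-0.02666695,  0.0446184 , -0.00774322]), 'gripper_force': 0.0, 'grip_width': 0.08551845795816437}
```

View pics/top0.png

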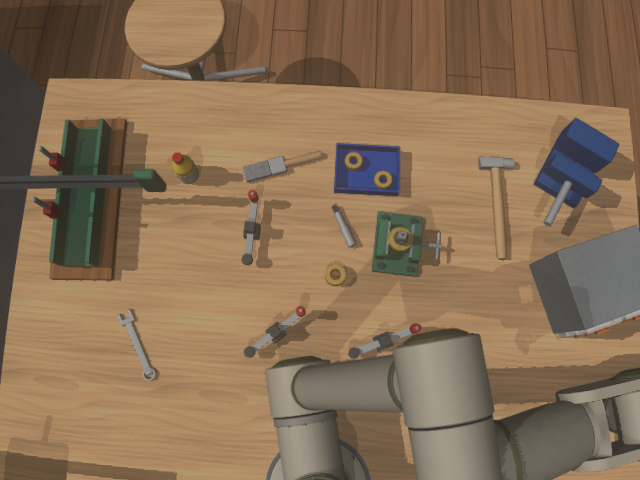

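View pics/side0.png

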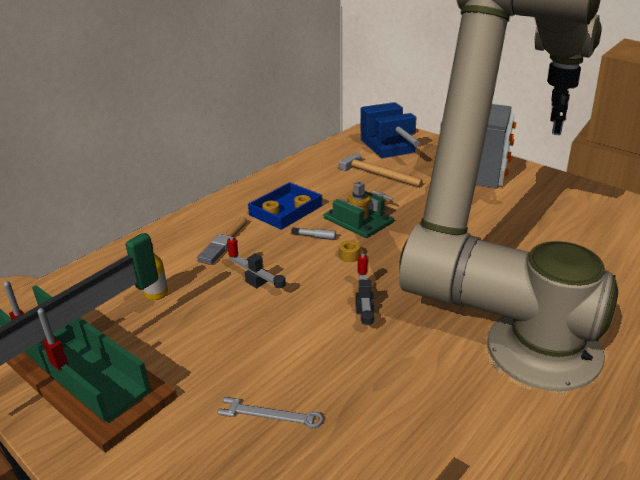

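The top view shows three driver look-alikes, with hubs near (250,229), (275,332) and (385,342). The clamp and tap are near (401,239). Next I'll measure them.

```bash
python3 - <<'E'
from h import *
import pickle
im=pickle.load(open("top0.pkl","rb"));W=cloud(im)
np.set_printoptions(precision=4,suppress=True)
hsv=cv2.cvtColor(im["pixels"],cv2.COLOR_RGB2HSV)
for n,(u,v) in dict(d1=(250,229),d2=(275,332),d3=(385,342),tap=(401,239),nut=(335,274),base=(330,470)).items(): print(n,W[v,u],onplane(im,u,v,.06))
red=((hsv[...,0]<6)|(hsv[...,0]>174))&(hsv[...,1]>150)&(hsv[...,2]>70)
red[:180]=0; red[:,:220]=0;red[:,450:]=0
k,l,s,c=cv2.connectedComponentsWithStats(red.astype(np.uint8))
for i in range(1,k):
  if s[i,4]>20:
    print("red",c[i],s[i,4],np.nanmedian(W[l==i],0))
# height-sliced crops around d1 and d2
def sl(c,r,lo,hi):
    m=(np.hypot(W[...,0]-c[0],W[...,1]-c[1])<r)&(W[...,2]>lo)&(W[...,2]<hi)
    return W[m]
for n,(u,v) in dict(d1=(250,229),d2=(275,332)).items():
    c=W[v,u]
    for lo,hi in((.02,.032),(.032,.04),(.04,.05),(.055,.07),(.07,.09)):
        p=sl(c,.11,lo,hi)
        if len(p)>5: print(n,lo,len(p),p.mean(0),cv2.minAreaRect(p[:,:2].astype(np.float32)))
c=W[239,401]
for lo,hi in((.06,.07),(.07,.085),(.09,.101),(.101,.115)):
    p=sl(c,.04,lo,hi)
    if len(p)>5: print('tap',lo,len(p),p.mean(0),cv2.minAreaRect(p[:,:2].astype(np.float32)))
g=(hsv[...,0]>50)&(hsv[...,0]<85)&(hsv[...,1]>80);g[:,:350]=0;g[:,:][:,460:]=0
g&=(W[...,2]<.03)
p=W[g];print('clamp',cv2.minAreaRect(p[:,:2].astype(np.float32)))
a=cv2.resize(im["pixels"][200:280,225:275],None,fx=7,fy=7,interpolation=cv2.INTER_CUBIC)
b=cv2.resize(im["pixels"][200:280,375:425],None,fx=7,fy=7,interpolation=cv2.INTER_CUBIC)
cv2.imwrite("pics/crop1.png",np.hstack([a,b])[...,::-1])
E
```

```text
d1 [0.587  0.1923 0.0675] [0.5888 0.1933 0.06  ]
d2 [0.3521 0.1174 0.061 ] [0.3521 0.1175 0.06  ]
d3 [ 0.3429 -0.1326  0.0658] [ 0.3431 -0.1332  0.06  ]
tap [ 0.575  -0.157   0.1016] [ 0.5844 -0.1626  0.06  ]
nut [ 0.5029 -0.013  -0.0034] [ 0.493  -0.0119  0.06  ]
base [ 0.0762 -0.0203  0.1834] [ 0.054  -0.0236  0.06  ]
red [252.     194.4211] 38 [0.6674 0.1927 0.079 ]
red [299.814  310.7907] 43 [0.4008 0.0647 0.079 ]
red [415.2553 327.8298] 47 [ 0.3769 -0.1975  0.0796]
d1 0.02 99 [0.5923 0.19   0.0279] ((0.591101884841919, 0.195389062166214), (0.03670983016490936, 0.1458769589662552), 89.1606216430664)
d1 0.032 241 [0.5922 0.1951 0.0362] ((0.5870983600616455, 0.19513261318206787), (0.03456650301814079, 0.15800686180591583), 83.67965698242188)
d1 0.04 143 [0.5608 0.1955 0.0444] ((0.5898443460464478, 0.19537687301635742), (0.02436205744743347, 0.1631951928138733), 88.64576721191406)
d1 0.055 119 [0.6027 0.1945 0.0648] ((0.6273249983787537, 0.19477759301662445), (0.024452097713947296, 0.08750662952661514), 88.21119689941406)
d1 0.07 78 [0.6571 0.1932 0.078 ] ((0.6318756341934204, 0.194
[... 719 characters left out ...]
0264186859), (0.021443041041493416, 0.0967331975698471), 42.47404479980469)
tap 0.06 368 [ 0.5798 -0.156   0.065 ] ((0.5802010893821716, -0.15719065070152283), (0.07871047407388687, 0.06679849326610565), 85.30049896240234)
tap 0.07 82 [ 0.5808 -0.1567  0.0783] ((0.585229218006134, -0.15931811928749084), (0.049319542944431305, 0.04658875614404678), 23.499292373657227)
tap 0.09 16 [ 0.5791 -0.1557  0.0962] ((0.5817379951477051, -0.15403419733047485), (0.026538537815213203, 0.013675618916749954), 33.6158561706543)
tap 0.101 76 [ 0.5844 -0.1599  0.1074] ((0.5850321054458618, -0.15991690754890442), (0.01977519504725933, 0.020863132551312447), 79.66728973388672)
clamp ((0.0, 0.0), (0.0, 0.0), 0.0)
```

View pics/crop1.png

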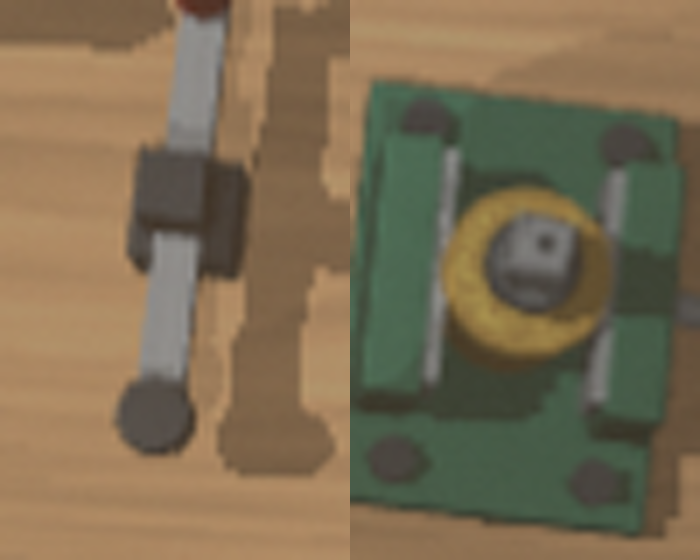

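The crop shows driver 1's hub with its knob toward +x. The tap's square top is near (540,245) in the right half, with its sides turned slightly. I'm going over the tap with the wrist camera next.

tcp_steps(moves={"sx": [0.043, 0.043, 0.043, 0.043, 0.043, 0.043, 0.043, 0.043, 0.043, 0], "sy": [-0.015, -0.015, -0.015, -0.015, -0.015, -0.015, -0.015, -0.015, -0.015, 0], "sz": [0, 0, 0, 0, 0, 0, 0, 0, 0, 0], "spin": [0, 0, 0, 0, 0, 0, 0, 0, 0, 0], "aperture": [0.085, 0.085, 0.085, 0.085, 0.085, 0.085, 0.085, 0.085, 0.085, 0.085]})

```text
time_s: 1.1
position: [0.526, -0.2153, 0.2323]
tool_rot: [[0.909, 0.416, 0.0], [0.416, -0.909, 0.001], [0.001, -0.001, -1.0]]
ft_force: [-0.2, 0.3, 0.3]
grip_width: 0.0847
gripper_force: 0.0
```

```bash
python3 - <<'E'
from h import *
import pickle
np.set_printoptions(precision=4,suppress=True)
im=get_image("wrist");pickle.dump(im,open("w1.pkl","wb"));save(im,"w1.png")
T=np.array(im["extrinsics"]);print(-T[:3,:3].T@T[:3,3],T[:3,:3]);o=observe();print(o["position"],o["tool_rot"],o["ft_force"])
E
```

```text
[ 0.5957 -0.1838  0.3743] [[ 0.4167 -0.9091 -0.0013]
 [-0.8685 -0.3985  0.295 ]
 [-0.2686 -0.1218 -0.9555]]
[ 0.5245 -0.2171  0.2323] [[ 0.9099  0.4149 -0.0008]
 [ 0.4149 -0.9099  0.0007]
 [-0.0005 -0.001  -1.    ]] [ 0.5849 -0.6913 -0.654 ]
```

View pics/w1.png

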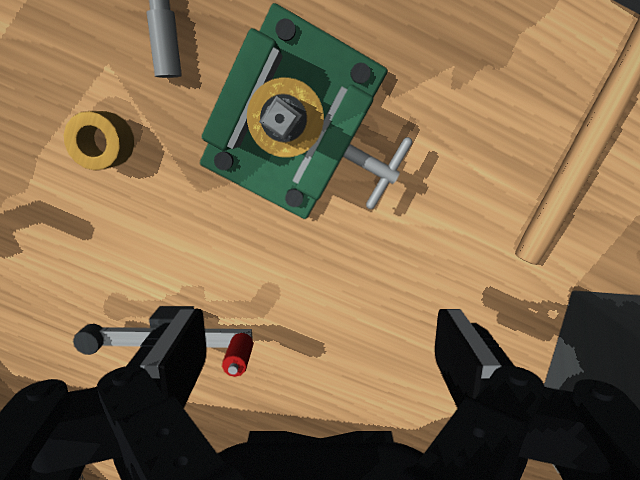

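The wrist view shows the square at about (283,118), clearly rotated, with the centre mark at (280,118). I'll measure its angle with sub-pixel contours.

```bash
python3 - <<'E'
from h import *
import pickle
im=pickle.load(open("w1.pkl","rb"));W=cloud(im)
g=cv2.cvtColor(im["pixels"],cv2.COLOR_RGB2GRAY)
sub=W[90:150,250:320]
for lo in (.075,.098,.1055):
    m=(W[...,2]>lo)&(W[...,2]<.115);m[:85]=0;m[155:]=0;m[:,:240]=0;m[:,330:]=0
    p=W[m];r=cv2.minAreaRect(p[:,:2].astype(np.float32));print(lo,len(p),p.mean(0),r)
# bright top face
m=(W[...,2]>.106)&(W[...,2]<.112);m[:85]=0;m[155:]=0;m[:,:240]=0;m[:,330:]=0
print(np.unique(g[m]//10*10,return_counts=True))
cv2.imwrite("pics/c2.png",cv2.resize(im["pixels"][85:150,250:320],None,fx=8,fy=8,interpolation=cv2.INTER_CUBIC)[...,::-1])
E
```

```text
0.075 1798 [ 0.58447688 -0.16157799  0.09652438] ((0.5832853317260742, -0.16024772822856903), (0.03276922553777695, 0.03266260772943497), 24.16337776184082)
0.098 1022 [ 0.58388015 -0.16065434  0.10796458] ((0.5836269855499268, -0.1603567898273468), (0.020428739488124847, 0.020135074853897095), 77.49195098876953)
0.1055 929 [ 0.583809   -0.16050451  0.10835218] ((0.5836910605430603, -0.16041754186153412), (0.020167963579297066, 0.02005394548177719), 78.13641357421875)
(array([ 30,  40,  50,  60,  70,  80,  90, 100, 110, 120, 130, 140, 150],
      dtype=uint8), array([ 10,  58,  65,  38,  41,  36,  31,  38,  32,  38, 252, 235,  12]))
```

View pics/c2.png

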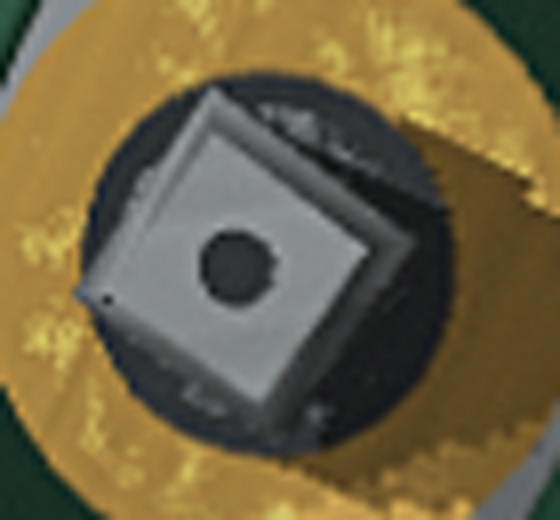

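The square's centre is at (0.5837,-0.1605) and its sides stand at -11.9° mod 90. Moving on to the left-most driver (hub y≈0.195).

tcp_steps(moves={"sx": [0.0217, 0.0217, 0.0217, 0.0217, 0.0217, 0.0217, 0.0217, 0.0217, 0.0217, 0], "sy": [-0.0404, -0.0404, -0.0404, -0.0404, -0.0404, -0.0404, -0.0404, -0.0404, -0.0404, 0], "sz": [0, 0, 0, 0, 0, 0, 0, 0, 0, 0], "spin": [0, 0, 0, 0, 0, 0, 0, 0, 0, 8.5], "aperture": [0.085, 0.085, 0.085, 0.085, 0.085, 0.085, 0.085, 0.085, 0.085, 0.085]})

```text
time_s: 2.15
position: [0.5514, 0.196, 0.2325]
tool_rot: [[0.962, 0.274, -0.001], [0.274, -0.962, 0.001], [-0.0, -0.001, -1.0]]
ft_force: [-0.7, -1.3, -0.3]
grip_width: 0.0854
gripper_force: 0.0
```

tcp_steps(moves={"sx": [0, 0, 0, 0], "sy": [0, 0, 0, 0], "sz": [0, 0, 0, 0], "spin": [8.5, 8.5, 0.5, 0], "aperture": [0.085, 0.085, 0.085, 0.085]})

```text
time_s: 2.55
position: [0.552, 0.1918, 0.2328]
tool_rot: [[1.0, -0.028, -0.0], [-0.028, -1.0, -0.0], [-0.0, 0.0, -1.0]]
ft_force: [-0.3, -0.4, -0.3]
grip_width: 0.0851
gripper_force: 0.0
```

```bash
cat > drv.py <<'E'
from h import *
np.set_printoptions(precision=4,suppress=True)
im=get_image("wrist");W=cloud(im)
import pickle;pickle.dump(im,open("w2.pkl","wb"));save(im,"w2.png")
c=np.array([.589,.1945])
def rect(lo,hi,cc,r):
    m=(np.hypot(W[...,0]-cc[0],W[...,1]-cc[1])<r)&(W[...,2]>lo)&(W[...,2]<hi)
    p=W[m]
    if len(p)>10: print(lo,hi,len(p),p.mean(0),cv2.minAreaRect(p[:,:2].astype(np.float32)))
rect(.062,.070,c,.03);rect(.075,.084,c+[.076,0],.03);rect(.042,.05,c-[.075,0],.03);rect(.033,.04,c,.1);rect(.025,.031,c,.03)
o=observe();print(o["position"],o["tool_rot"],o["ft_force"])
E
python3 drv.py
```

```text
0.062 0.07 976 [0.5953 0.1944 0.0668] ((0.5951734185218811, 0.19441093504428864), (0.023937370628118515, 0.022794518619775772), 88.55529022216797)
0.075 0.084 727 [0.6692 0.1921 0.0799] ((0.6694775819778442, 0.1921897530555725), (0.021306021139025688, 0.020533043891191483), 12.35445785522461)
0.042 0.05 667 [0.5212 0.1968 0.0466] ((0.5204974412918091, 0.1969127207994461), (0.024891400709748268, 0.02481698803603649), 44.94345474243164)
0.033 0.04 2397 [0.6002 0.1942 0.037 ] ((0.5917187929153442, 0.19266419112682343), (0.025600668042898178, 0.14129282534122467), 86.54692077636719)
0.025 0.031 576 [0.5977 0.1937 0.029 ] ((0.5948275327682495, 0.19442208111286163), (0.03616846352815628, 0.034787729382514954), 88.39409637451172)
[0.5519 0.1919 0.2328] [[ 0.9996 -0.0275 -0.0003]
 [-0.0275 -0.9996 -0.0002]
 [-0.0003  0.0002 -1.    ]] [ 0.8347  0.0513 -0.6918]
```

View pics/w2.png

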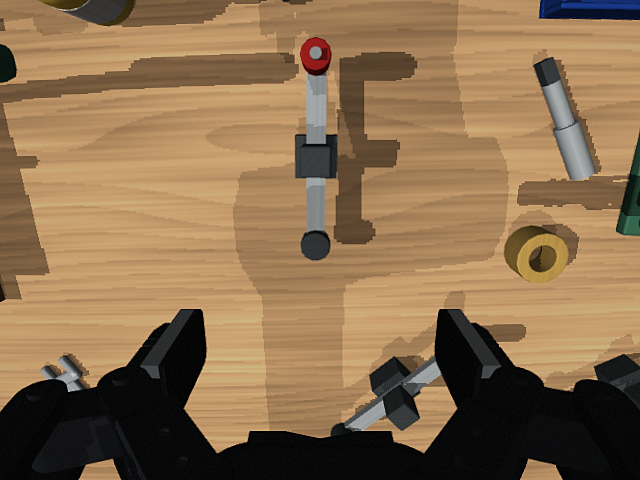

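The view shows the driver centred with its knob at (316,55), stub at (317,155) and weight at (315,244). Stub is at (0.5952,0.1944) and the axis at -1.8°. Descending and gripping.

tcp_steps(moves={"sx": [0.0432, 0, 0, 0, 0, 0, 0, 0, 0, 0], "sy": [-0.0037, 0, 0, 0, 0, 0, 0, 0, 0, 0], "sz": [0.02, 0.04, 0.04, 0.04, 0.034, 0, 0, 0, 0, 0], "spin": [0.2, 0, 0, 0, 0, 0, 0, 0, 0, 0], "aperture": [0.085, 0.085, 0.07, 0.06, 0.06, 0.06, 0.02, 0.02, 0.02, 0.02]}, force=60)

```text
time_s: 3.6
position: [0.5964, 0.1951, 0.0615]
tool_rot: [[0.999, -0.033, 0.005], [-0.033, -0.999, 0.0], [0.004, -0.001, -1.0]]
ft_force: [-0.7, -1.4, 7.1]
grip_width: 0.0219
gripper_force: 58.9
```

tcp_steps(moves={"sx": [0, 0, 0, 0], "sy": [0, 0, 0, 0], "sz": [0, 0, 0, 0], "spin": [0, 0, 0, 0], "aperture": [0.015, 0.015, 0.015, 0.015]}, force=60)

```text
time_s: 4.0
position: [0.5964, 0.195, 0.0615]
tool_rot: [[0.999, -0.033, 0.005], [-0.033, -0.999, 0.0], [0.005, -0.001, -1.0]]
ft_force: [-0.7, -1.9, 7.0]
grip_width: 0.0218
gripper_force: 58.9
```

tcp_steps(moves={"sx": [0, 0, 0, 0, 0, 0, 0, 0], "sy": [0, 0, 0, 0, 0, 0, 0, 0], "sz": [-0.01, -0.03, -0.03, -0.03, -0.03, -0.02, 0, 0], "spin": [0, 0, 0, 0, 0, 0, 0, 0], "aperture": [0.015, 0.015, 0.015, 0.015, 0.015, 0.015, 0.015, 0.015]}, force=60)

```text
time_s: 4.8
position: [0.5947, 0.195, 0.2085]
tool_rot: [[0.999, -0.033, -0.001], [-0.033, -0.999, -0.0], [-0.001, 0.0, -1.0]]
ft_force: [0.3, -0.3, -3.9]
grip_width: 0.0219
gripper_force: 59.5
```

```bash
python3 - <<'E'
from h import *
np.set_printoptions(precision=4,suppress=True)
im=get_image("wrist");save(im,"w3.png");W=cloud(im);o=observe();p=o["position"];print(p,o["tool_rot"],o["ft_force"],o["wrist_torque"])
hsv=cv2.cvtColor(im["pixels"],cv2.COLOR_RGB2HSV)
red=((hsv[...,0]<6)|(hsv[...,0]>174))&(hsv[...,1]>150)&(hsv[...,2]>70)&(W[...,2]>.1)
q=W[red];print(len(q),q.mean(0),q.max(0))
m=(abs(W[...,1]-p[1])<.03)&(W[...,0]>p[0]+.02)&(W[...,0]<p[0]+.06)&(W[...,2]>.12)
q=W[m];print(len(q),q.mean(0),np.median(q,0),np.polyfit(q[:,0],q[:,1],1),np.polyfit(q[:,0],q[:,2],1))
E
```

```text
[0.5945 0.1949 0.2077] [[ 0.9994 -0.0334 -0.0024]
 [-0.0334 -0.9994 -0.0003]
 [-0.0024  0.0004 -1.    ]] [-0.0475  0.4777 -4.3323] [-0.0281 -0.0171 -0.085 ]
3260 [0.6684 0.1931 0.2269] [0.679  0.2039 0.2648]
4126 [0.631  0.1946 0.2054] [0.6305 0.1941 0.1842] [-0.1374  0.2813] [-2.1205  1.5435]
```

View pics/w3.png

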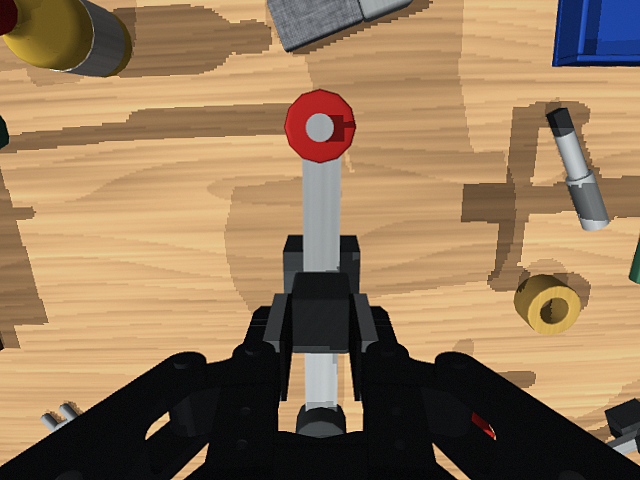

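The driver is held square in the fingers, with its knob at (320,127) and the bar straight ahead. Carrying it to the tap.

tcp_steps(moves={"sx": [0.0023, 0, 0, 0, 0, 0, 0, 0, 0, 0], "sy": [0.02, 0.03, 0.04, 0.045, 0.045, 0.045, 0.045, 0.04, 0.03, 0.0157], "sz": [0, 0, 0, 0, 0, 0, 0, 0, 0, 0], "spin": [0, 0, 0, 0, 0, 0, 0, 0, 0, 0], "aperture": [0.015, 0.015, 0.015, 0.015, 0.015, 0.015, 0.015, 0.015, 0.015, 0.015]}, force=60)

```text
time_s: 5.85
position: [0.5848, -0.1629, 0.2072]
tool_rot: [[0.999, -0.036, -0.003], [-0.036, -0.999, 0.001], [-0.003, -0.001, -1.0]]
ft_force: [-0.5, 0.0, -2.5]
grip_width: 0.0218
gripper_force: 59.6
```

tcp_steps(moves={"sx": [0, 0, 0, 0, 0], "sy": [0, 0, 0, 0, 0], "sz": [0.01, 0.01, 0.008, 0, 0], "spin": [5, 5, 0, 0, 0], "aperture": [0.015, 0.015, 0.015, 0.015, 0.015]})

```text
time_s: 6.35
position: [0.5857, -0.1601, 0.1808]
tool_rot: [[0.979, -0.204, -0.0], [-0.204, -0.979, 0.0], [-0.001, -0.0, -1.0]]
ft_force: [-0.7, 0.8, -3.1]
grip_width: 0.0218
gripper_force: 59.6
```

```bash
python3 - <<'E'
from h import *
np.set_printoptions(precision=4,suppress=True)
o=observe();print(o["position"],o["tool_rot"],o["ft_force"],o["wrist_torque"])
E
```

```text
[ 0.5857 -0.1601  0.1808] [[ 0.9789 -0.2043 -0.0004]
 [-0.2043 -0.9789  0.0003]
 [-0.0005 -0.0002 -1.    ]] [-0.7105  0.7559 -3.0955] [ 0.0112  0.0091 -0.0309]
```

tcp_steps(moves={"sx": [-0.0007, 0, 0, 0, 0, 0], "sy": [0.0007, 0, 0, 0, 0, 0], "sz": [0.003, 0.003, 0.002, 0.002, 0.002, 0], "spin": [0, 0, 0, 0, 0, 0], "aperture": [0.015, 0.015, 0.015, 0.015, 0.015, 0.015]})

```text
time_s: 6.95
position: [0.5847, -0.161, 0.1686]
tool_rot: [[0.978, -0.206, -0.0], [-0.206, -0.978, 0.0], [-0.001, -0.0, -1.0]]
ft_force: [1.3, 0.1, -4.5]
grip_width: 0.022
gripper_force: 59.6
```

tcp_steps(moves={"sx": [0, 0, 0, 0], "sy": [0, 0, 0, 0], "sz": [0.002, 0.001, 0.001, 0], "spin": [0, 0, 0, 0], "aperture": [0.015, 0.015, 0.015, 0.015]})

```text
time_s: 7.35
position: [0.5847, -0.1611, 0.1648]
tool_rot: [[0.978, -0.206, -0.0], [-0.206, -0.978, 0.0], [-0.0, -0.0, -1.0]]
ft_force: [-0.5, 0.1, -3.5]
grip_width: 0.0219
gripper_force: 59.6
```

tcp_steps(moves={"sx": [0, 0, 0], "sy": [0, 0, 0], "sz": [0.001, 0.001, 0], "spin": [0, 0, 0], "aperture": [0.015, 0.015, 0.015]})

```text
time_s: 7.65
position: [0.5847, -0.1611, 0.1627]
tool_rot: [[0.978, -0.207, -0.0], [-0.207, -0.978, 0.0], [-0.0, -0.0, -1.0]]
ft_force: [-0.2, 0.2, -3.4]
grip_width: 0.0217
gripper_force: 59.6
```

tcp_steps(moves={"sx": [0, 0, 0, 0, 0], "sy": [0, 0, 0, 0, 0], "sz": [0.001, 0.001, 0.001, 0.001, 0], "spin": [0, 0, 0, 0, 0], "aperture": [0.015, 0.015, 0.015, 0.015, 0.015]})

```text
time_s: 8.15
position: [0.5847, -0.161, 0.1587]
tool_rot: [[0.978, -0.206, -0.0], [-0.206, -0.978, 0.0], [-0.0, -0.0, -1.0]]
ft_force: [-0.5, 0.6, -4.1]
grip_width: 0.022
gripper_force: 59.6
```

tcp_steps(moves={"sx": [0, 0, 0, 0], "sy": [0, 0, 0, 0], "sz": [0.001, 0.001, 0.001, 0], "spin": [0, 0, 0, 0], "aperture": [0.015, 0.015, 0.015, 0.015]})

```text
time_s: 8.55
position: [0.5847, -0.1611, 0.1557]
tool_rot: [[0.978, -0.206, -0.0], [-0.206, -0.978, 0.0], [-0.0, -0.0, -1.0]]
ft_force: [-0.7, -0.1, -2.8]
grip_width: 0.0213
gripper_force: 59.6
```

Sliding in with no contact force, so the fit is good.

tcp_steps(moves={"sx": [0, 0, 0, 0, 0, 0], "sy": [0, 0, 0, 0, 0, 0], "sz": [0.001, 0.001, 0.001, 0.001, 0.001, 0], "spin": [0, 0, 0, 0, 0, 0], "aperture": [0.015, 0.015, 0.015, 0.015, 0.015, 0.015]})

```text
time_s: 9.15
position: [0.5847, -0.1611, 0.1507]
tool_rot: [[0.978, -0.207, -0.0], [-0.207, -0.978, 0.0], [-0.0, -0.0, -1.0]]
ft_force: [-0.4, -0.4, -3.1]
grip_width: 0.0215
gripper_force: 59.6
```

tcp_steps(moves={"sx": [0, 0, 0], "sy": [0, 0, 0], "sz": [0.001, 0.001, 0], "spin": [0, 0, 0], "aperture": [0.015, 0.015, 0.015]})

```text
time_s: 9.45
position: [0.5847, -0.1611, 0.1487]
tool_rot: [[0.978, -0.207, -0.0], [-0.207, -0.978, 0.0], [-0.0, -0.0, -1.0]]
ft_force: [0.4, 0.1, -3.5]
grip_width: 0.0217
gripper_force: 59.6
```

tcp_steps(moves={"sx": [0, 0, 0], "sy": [0, 0, 0], "sz": [0.0007, 0.0007, 0], "spin": [0, 0, 0], "aperture": [0.015, 0.015, 0.015]})

```text
time_s: 9.75
position: [0.5848, -0.1611, 0.1475]
tool_rot: [[0.978, -0.206, -0.0], [-0.206, -0.978, 0.0], [-0.0, -0.0, -1.0]]
ft_force: [0.3, -1.0, -2.8]
grip_width: 0.0218
gripper_force: 59.6
```

tcp_steps(moves={"sx": [0, 0, 0], "sy": [0, 0, 0], "sz": [0.0005, 0.0005, 0], "spin": [0, 0, 0], "aperture": [0.015, 0.015, 0.015]})

```text
time_s: 10.05
position: [0.585, -0.1612, 0.1472]
tool_rot: [[0.978, -0.207, 0.001], [-0.207, -0.978, -0.001], [0.001, 0.0, -1.0]]
ft_force: [-0.8, 0.3, 3.5]
grip_width: 0.0216
gripper_force: 60.3
```

The force changed sign at the expected height, so the driver is home. Letting go, rising and checking.

tcp_steps(moves={"sx": [0, 0, 0, 0, 0, 0, 0, 0], "sy": [0, 0, 0, 0, 0, 0, 0, 0], "sz": [0, 0, 0, -0.03, -0.03, -0.02, 0, 0], "spin": [0, 0, 0, 0, 0, 0, 0, 0], "aperture": [0.05, 0.05, 0.05, 0.05, 0.05, 0.05, 0.05, 0.05]})

```text
time_s: 10.85
position: [0.5846, -0.161, 0.2259]
tool_rot: [[0.978, -0.207, -0.0], [-0.207, -0.978, 0.0], [-0.001, -0.0, -1.0]]
ft_force: [-1.1, 0.1, -0.3]
grip_width: 0.05
gripper_force: 0.0
```

```bash
cat > look.py <<'E'
from h import *
import sys
np.set_printoptions(precision=4,suppress=True)
im=get_image("wrist");save(im,sys.argv[1]);W=cloud(im);o=observe();p=o["position"];print(p,o["tool_rot"][:,0],o["ft_force"],o["q"])
hsv=cv2.cvtColor(im["pixels"],cv2.COLOR_RGB2HSV)
red=((hsv[...,0]<6)|(hsv[...,0]>174))&(hsv[...,1]>150)&(hsv[...,2]>40)
kz=W[red&(W[...,2]>.1)&(W[...,2]<.2)][:,2];zt=np.percentile(kz,90);print("knob top z",zt)
k=W[(abs(W[...,2]-zt)<.003)&(np.hypot(W[...,0]-.5838,W[...,1]+.161)<.1)&(np.hypot(W[...,0]-.5838,W[...,1]+.161)>.055)]
c,r=cv2.minEnclosingCircle(k[:,:2].astype(np.float32));print("knob",c,r,k.mean(0),len(k))
s=W[(np.hypot(W[...,0]-.5838,W[...,1]+.161)<.022)&(W[...,2]>zt-.013-.004)&(W[...,2]<zt-.013+.004)]
if len(s)>10: print("stub",s.mean(0),cv2.minAreaRect(s[:,:2].astype(np.float32)))
E
python3 look.py w4.png
```

```text
[ 0.5844 -0.1609  0.2253] [ 0.9784 -0.2065 -0.0019] [-0.7665  0.0365 -0.8103] [-26.5729  27.8729  65.5458   0.      86.6946  75.3455]
knob top z 0.16835107870289312
knob (0.6552966237068176, -0.1765178143978119) 0.011026798747479916 [ 0.6555 -0.1762  0.1675] 1318
stub [ 0.583  -0.1611  0.1528] ((0.582736074924469, -0.1609497368335724), (0.02374211512506008, 0.024053964763879776), 78.20293426513672)
```

View pics/w4.png

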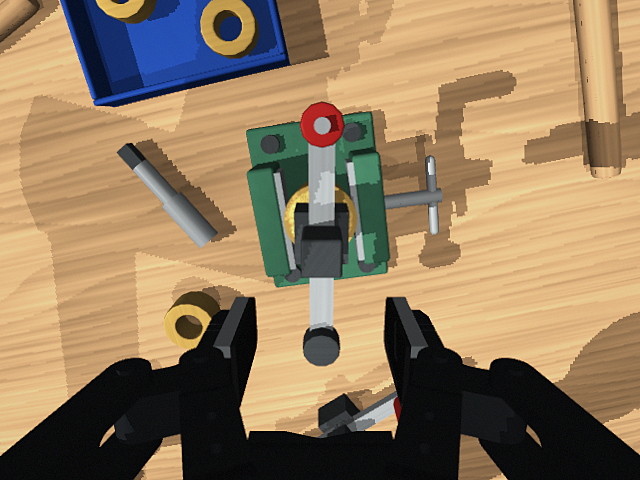

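The picture shows the driver seated on the tap with its knob at (322,124). Stub top is at z=0.153, so it is home. Now gripping the knob.

tcp_steps(moves={"sx": [0.0367, 0.0367, 0, 0, 0, 0, 0, 0, 0, 0], "sy": [0, 0, 0, 0, 0, 0, 0, 0, 0, 0], "sz": [0, 0, 0.03, 0.03, 0.0165, 0, 0, 0, 0, 0], "spin": [0, 0, 0, 0, 0, 0, 0, 0, 0, 0], "aperture": [0.05, 0.05, 0.05, 0.05, 0.05, 0.015, 0.015, 0.015, 0.015, 0.015]}, force=40)

```text
time_s: 11.9
position: [0.6567, -0.1763, 0.1506]
tool_rot: [[0.978, -0.206, 0.001], [-0.206, -0.978, -0.0], [0.001, 0.0, -1.0]]
ft_force: [-0.5, -0.1, -0.9]
grip_width: 0.0202
gripper_force: 39.1
```

```bash
python3 - <<'E'
from h import *
np.set_printoptions(precision=4,suppress=True)
o=observe();print(o["position"],o["ft_force"],o["wrist_torque"],o["grip_width"])
a=np.radians(np.arange(0,380,10));P=75*np.c_[np.cos(a),np.sin(a)];d=np.diff(P,axis=0)
for i,x in enumerate(d): print(i*10,x.round(1))
E
```

```text
[ 0.6567 -0.1763  0.1506] [-0.4826 -0.0803 -0.8525] [0.0317 0.0314 0.0519] 0.020212831502504414
0 [-1.1 13. ]
10 [-3.4 12.6]
20 [-5.5 11.8]
30 [-7.5 10.7]
40 [-9.2  9.2]
50 [-10.7   7.5]
60 [-11.8   5.5]
70 [-12.6   3.4]
80 [-13.    1.1]
90 [-13.   -1.1]
100 [-12.6  -3.4]
110 [-11.8  -5.5]
120 [-10.7  -7.5]
130 [-9.2 -9.2]
140 [ -7.5 -10.7]
150 [ -5.5 -11.8]
160 [ -3.4 -12.6]
170 [ -1.1 -13. ]
180 [  1.1 -13. ]
190 [  3.4 -12.6]
200 [  5.5 -11.8]
210 [  7.5 -10.7]
220 [ 9.2 -9.2]
230 [10.7 -7.5]
240 [11.8 -5.5]
250 [12.6 -3.4]
260 [13.  -1.1]
270 [13.   1.1]
280 [12.6  3.4]
290 [11.8  5.5]
300 [10.7  7.5]
310 [9.2 9.2]
320 [ 7.5 10.7]
330 [ 5.5 11.8]
340 [ 3.4 12.6]
350 [ 1.1 13. ]
360 [-1.1 13. ]
```

tcp_steps(moves={"sx": [-0.0011, -0.0034, -0.0055, 0], "sy": [0.013, 0.0126, 0.0118, 0], "sz": [0.0001, 0.0001, 0.0002, 0], "spin": [0, 0, 0, 0], "aperture": [0.015, 0.015, 0.015, 0.015]})

```text
time_s: 12.3
position: [0.6378, -0.2126, 0.1495]
tool_rot: [[0.978, -0.209, -0.001], [-0.209, -0.978, 0.0], [-0.001, 0.0, -1.0]]
ft_force: [-0.6, 2.8, -0.6]
grip_width: 0.0204
gripper_force: 39.3
```

```bash
cat > st.py <<'E'
from h import *
np.set_printoptions(precision=4,suppress=True)
o=observe();p=o["position"];x=np.array([.9784,-.2065]);y=np.array([-.2065,-.9784])
d=(p[:2]-[.5833,-.1609]);t=np.array([d@x,d@y]);f=np.array([o["ft_force"][:2]@x,o["ft_force"][:2]@y]);r=np.hypot(*t)
u=t/r;print("phi",np.degrees(np.arctan2(t[1],t[0])),"r",r,"z",p[2],"Frad",f@u,"Ftan",f@[-u[1],u[0]],"fz",o["ft_force"][2],o["grip_width"])
E
python3 st.py
```

```text
phi 31.579510775485723 r 0.07515539899436216 z 0.14953371697548626 Frad -2.3294771373384298 Ftan -1.6273246385155136 fz -0.5676586171462127 0.02035169255508542
```

tcp_steps(moves={"sx": [-0.0075, -0.0092, -0.0107, -0.0118, -0.0126, -0.013, 0], "sy": [0.0107, 0.0092, 0.0075, 0.0055, 0.0034, 0.0011, 0], "sz": [0.0001, 0.0001, 0.0002, 0.0001, 0.0002, 0.0001, 0], "spin": [0, 0, 0, 0, 0, 0, 0], "aperture": [0.015, 0.015, 0.015, 0.015, 0.015, 0.015, 0.015]})

```text
time_s: 13.0
position: [0.5665, -0.234, 0.1488]
tool_rot: [[0.978, -0.207, -0.001], [-0.207, -0.978, 0.001], [-0.001, -0.0, -1.0]]
ft_force: [1.7, 2.8, -5.8]
grip_width: 0.0202
gripper_force: 39.3
```

```bash
python3 st.py
```

```text
phi 91.00767235377403 r 0.0749705404736068 z 0.14875572803118842 Frad -3.1222583944975564 Ftan -0.9852423785935749 fz -5.804283298892786 0.020242672568033217
```

tcp_steps(moves={"sx": [-0.013, -0.0126, -0.0118, -0.0107, -0.0092, 0], "sy": [-0.0011, -0.0034, -0.0055, -0.0075, -0.0092, 0], "sz": [0.0001, 0.0001, 0.0002, 0.0001, 0.0002, 0], "spin": [0, 0, 0, 0, 0, 0], "aperture": [0.015, 0.015, 0.015, 0.015, 0.015, 0.015]})

```text
time_s: 13.6
position: [0.5174, -0.1958, 0.1482]
tool_rot: [[0.979, -0.206, 0.001], [-0.206, -0.979, -0.001], [0.001, 0.001, -1.0]]
ft_force: [4.4, 0.8, -6.1]
grip_width: 0.0204
gripper_force: 39.4
```

```bash
python3 st.py
```

```text
phi 140.19217698218122 r 0.07455463717345294 z 0.14818455685027387 Frad -4.238054307432246 Ftan -1.311777319270935 fz -6.115282066626592 0.02037125505624451
```

tcp_steps(moves={"sx": [-0.0070, -0.0050, -0.0034, -0.0011, 0], "sy": [-0.0107, -0.0118, -0.0126, -0.013, 0], "sz": [0.0003, 0.0003, 0.0003, 0.0002, 0], "spin": [0, 0, 0, 0, 0], "aperture": [0.015, 0.015, 0.015, 0.015, 0.015]})

```text
time_s: 14.1
position: [0.5113, -0.1438, 0.1472]
tool_rot: [[0.979, -0.205, -0.0], [-0.205, -0.979, 0.001], [-0.0, -0.0, -1.0]]
ft_force: [0.2, -0.7, -1.0]
grip_width: 0.0205
gripper_force: 39.9
```

```bash
python3 st.py
```

```text
phi -178.58192213700514 r 0.07399169762154034 z 0.1471657802075465 Frad -0.34924600758465557 Ftan -0.626374099405648 fz -1.0480855808534308 0.020542353844589897
```

tcp_steps(moves={"sx": [0.0004, 0], "sy": [-0.0068, 0], "sz": [0.0001, 0], "spin": [0, 0], "aperture": [0.015, 0.015]})

```text
time_s: 14.3
position: [0.513, -0.1384, 0.1469]
tool_rot: [[0.979, -0.206, -0.001], [-0.206, -0.979, 0.0], [-0.001, -0.0, -1.0]]
ft_force: [-2.0, -1.0, 1.7]
grip_width: 0.0198
gripper_force: 40.1
```

```bash
python3 st.py
```

```text
phi -174.18987596375374 r 0.07382053285716608 z 0.1469496288561911 Frad 1.6328150196461348 Ftan -1.6030840671606477 fz 1.7084469179698285 0.019836217384540306
```

tcp_steps(moves={"sx": [-0.0004, 0.0011, 0.0034, 0.0055, 0.0075, 0.0092, 0], "sy": [0.0072, 0.013, 0.0126, 0.0118, 0.0107, 0.0092, 0], "sz": [0, -0.0001, -0.0001, -0.0002, -0.0001, -0.0001, 0], "spin": [0, 0, 0, 0, 0, 0, 0], "aperture": [0.015, 0.015, 0.015, 0.015, 0.015, 0.015, 0.015]})

```text
time_s: 15.0
position: [0.5262, -0.2093, 0.1471]
tool_rot: [[0.978, -0.208, 0.001], [-0.208, -0.978, -0.0], [0.001, 0.0, -1.0]]
ft_force: [1.4, -0.0, -1.6]
grip_width: 0.0199
gripper_force: 39.8
```

```bash
python3 st.py
```

```text
phi 127.79031623906796 r 0.07480143070991216 z 0.1471470601496933 Frad -1.0225702534896497 Ftan -0.8861737736898263 fz -1.5879836007176098 0.01992220063428494
```

tcp_steps(moves={"sx": [0.0107, 0.0118, 0.0126, 0], "sy": [0.0075, 0.0055, 0.0034, 0], "sz": [-0.0002, -0.0001, -0.0001, 0], "spin": [0, 0, 0, 0], "aperture": [0.015, 0.015, 0.015, 0.015]})

```text
time_s: 15.4
position: [0.557, -0.2311, 0.1475]
tool_rot: [[0.978, -0.206, -0.0], [-0.206, -0.978, 0.0], [-0.0, -0.0, -1.0]]
ft_force: [-0.1, 2.3, -0.4]
grip_width: 0.0203
gripper_force: 39.9
```

```bash
python3 st.py
```

```text
phi 98.64739451467766 r 0.0750063301212416 z 0.1475421858085213 Frad -2.1507379413780767 Ftan 0.9345571191445193 fz -0.42049185927143756 0.020335087306068984
```

tcp_steps(moves={"sx": [0.0097, 0.0094, 0], "sy": [0.0003, -0.0006, 0], "sz": [-0.0001, -0.0001, 0], "spin": [0, 0, 0], "aperture": [0.015, 0.015, 0.015]})

```text
time_s: 15.7
position: [0.576, -0.2348, 0.1482]
tool_rot: [[0.979, -0.206, 0.001], [-0.206, -0.979, -0.001], [0.001, 0.001, -1.0]]
ft_force: [-0.8, -0.7, 0.6]
grip_width: 0.0203
gripper_force: 39.9
```

```bash
python3 st.py
```

```text
phi 83.7154016979103 r 0.07422189994704599 z 0.14819244597454526 Frad 0.8082786077013298 Ftan 0.690546324151286 fz 0.5646045534625537 0.020260471279028653
```

tcp_steps(moves={"sx": [-0.008, -0.0129, -0.0125, -0.0117, -0.0107, -0.0092, 0], "sy": [0.0004, -0.0011, -0.0034, -0.0055, -0.0075, -0.0092, 0], "sz": [0, 0.0001, 0.0001, 0.0002, 0.0001, 0.0001, 0], "spin": [0, 0, 0, 0, 0, 0, 0], "aperture": [0.015, 0.015, 0.015, 0.015, 0.015, 0.015, 0.015]})

```text
time_s: 16.4
position: [0.5161, -0.194, 0.1476]
tool_rot: [[0.979, -0.206, 0.0], [-0.206, -0.979, 0.001], [0.0, -0.001, -1.0]]
ft_force: [2.4, 1.2, -3.7]
grip_width: 0.0203
gripper_force: 39.6
```

```bash
python3 st.py
```

```text
phi 141.82267865102202 r 0.0749056320027156 z 0.14764984059841968 Frad -2.6868951145154334 Ftan 0.03510506462742766 fz -3.723187073128095 0.02032731019220329
```

tcp_steps(moves={"sx": [-0.0075, -0.0055, -0.0030, -0.0008, 0], "sy": [-0.0107, -0.0118, -0.0126, -0.013, 0], "sz": [0.0002, 0.0002, 0.0001, 0.0001, 0], "spin": [0, 0, 0, 0, 0], "aperture": [0.015, 0.015, 0.015, 0.015, 0.015]})

```text
time_s: 16.9
position: [0.5107, -0.1431, 0.147]
tool_rot: [[0.979, -0.205, 0.0], [-0.205, -0.979, 0.0], [0.0, -0.0, -1.0]]
ft_force: [2.0, -0.5, -2.7]
grip_width: 0.0205
gripper_force: 39.7
```

```bash
python3 st.py
```

```text
phi -178.1617052250017 r 0.07476675304640742 z 0.14700635529590653 Frad -2.071714901552644 Ftan -0.03867681717230569 fz -2.726284379128512 0.020522707550606884
```

tcp_steps(moves={"sx": [0.0012, 0.0036, 0.0055, 0.0075, 0.0092, 0], "sy": [-0.0106, -0.0125, -0.0117, -0.0107, -0.0092, 0], "sz": [0.0002, 0.0002, 0.0002, 0.0001, 0.0002, 0], "spin": [0, 0, 0, 0, 0, 0], "aperture": [0.015, 0.015, 0.015, 0.015, 0.015, 0.015]})

```text
time_s: 17.5
position: [0.5494, -0.0953, 0.1459]
tool_rot: [[0.979, -0.205, 0.0], [-0.205, -0.979, 0.001], [0.0, -0.001, -1.0]]
ft_force: [-3.7, 3.8, 3.3]
grip_width: 0.0202
gripper_force: 40.3
```

```bash
python3 st.py
```

```text
phi -129.2625533192647 r 0.07389641689823814 z 0.14592207446294986 Frad 5.108857487849584 Ftan -1.568041969025477 fz 3.2916239325718855 0.020178123701419505
```

tcp_steps(moves={"sx": [0.0107, 0.0118, 0.0126, 0.013, 0], "sy": [-0.0075, -0.0055, -0.0034, -0.0011, 0], "sz": [0.0001, 0.0001, 0.0002, 0.0001, 0], "spin": [0, 0, 0, 0, 0], "aperture": [0.015, 0.015, 0.015, 0.015, 0.015]})

```text
time_s: 18.0
position: [0.6004, -0.0888, 0.1454]
tool_rot: [[0.979, -0.206, 0.002], [-0.206, -0.979, 0.002], [0.001, -0.002, -1.0]]
ft_force: [0.5, 5.3, 4.1]
grip_width: 0.0203
gripper_force: 40.3
```

```bash
python3 st.py
```

```text
phi -88.55070856250804 r 0.07411320060677595 z 0.14543933894625907 Frad 5.235192806599184 Ftan -0.7809954396101519 fz 4.074193417364467 0.020275227943312726
```

```bash
sed -i 's/\[.5833,-.1609\]/[.5836,-.1604]/' st.py
```

tcp_steps(moves={"sx": [0.0062, 0], "sy": [-0.0005, -0.0003], "sz": [-0.0002, 0], "spin": [0, 0], "aperture": [0.015, 0.015]})

```text
time_s: 18.2
position: [0.6057, -0.0898, 0.1454]
tool_rot: [[0.978, -0.206, 0.0], [-0.206, -0.978, 0.001], [0.0, -0.001, -1.0]]
ft_force: [-0.7, 4.1, 1.4]
grip_width: 0.0204
gripper_force: 40.1
```

```bash
python3 st.py
```

```text
phi -84.55892499003492 r 0.07397866884022825 z 0.1454256718538504 Frad 3.65737308201857 Ftan -1.8916876868742918 fz 1.3667642887293558 0.02037064965391145
```

tcp_steps(moves={"sx": [-0.007, -0.013, -0.0126, -0.0118, -0.0107, 0], "sy": [-0.0008, 0.0011, 0.0034, 0.0055, 0.0075, 0], "sz": [0, -0.0001, -0.0001, -0.0002, -0.0001, 0], "spin": [0, 0, 0, 0, 0, 0], "aperture": [0.015, 0.015, 0.015, 0.015, 0.015, 0.015]})

```text
time_s: 18.8
position: [0.5465, -0.0959, 0.1461]
tool_rot: [[0.978, -0.208, -0.0], [-0.208, -0.978, -0.001], [-0.0, 0.001, -1.0]]
ft_force: [0.9, -0.0, -2.7]
grip_width: 0.0202
gripper_force: 39.7
```

```bash
python3 st.py
```

```text
phi -131.80505923443354 r 0.0744104946189707 z 0.14613664643723936 Frad -0.4586230604069383 Ftan 0.7724205483334111 fz -2.745124960224839 0.020160292246391202
```

tcp_steps(moves={"sx": [-0.0092, -0.0075, -0.0055, -0.0034, -0.0011, 0], "sy": [0.0092, 0.0107, 0.0118, 0.0126, 0.012, 0], "sz": [-0.0002, -0.0001, -0.0001, -0.0002, -0.0001, 0], "spin": [0, 0, 0, 0, 0, 0], "aperture": [0.015, 0.015, 0.015, 0.015, 0.015, 0.015]})

```text
time_s: 19.4
position: [0.5098, -0.1464, 0.147]
tool_rot: [[0.978, -0.208, 0.0], [-0.208, -0.978, -0.0], [0.0, 0.0, -1.0]]
ft_force: [2.4, -0.3, -3.4]
grip_width: 0.0202
gripper_force: 39.6
```

```bash
python3 st.py
```

```text
phi 178.80890662438404 r 0.07513460914480127 z 0.14698973717059485 Frad -2.388327921078069 Ftan 0.12017691018173346 fz -3.4218602877601914 0.020248519803891335
```

tcp_steps(moves={"sx": [0.0008, 0], "sy": [0.0063, 0], "sz": [0.0002, 0], "spin": [0, 0], "aperture": [0.015, 0.015]})

```text
time_s: 19.6
position: [0.5093, -0.1514, 0.1468]
tool_rot: [[0.978, -0.207, -0.001], [-0.207, -0.978, 0.0], [-0.001, 0.0, -1.0]]
ft_force: [1.1, 0.9, -2.2]
grip_width: 0.0198
gripper_force: 39.8
```

```bash
python3 st.py
```

```text
phi 174.9938609368436 r 0.07482396586313644 z 0.14676170354821422 Frad -1.0191802840501927 Ftan 1.0602821944689433 fz -2.202493698018584 0.019844031553906804
```

tcp_steps(moves={"sx": [-0.0004, 0.0013, 0.0034, 0.0055, 0.0075, 0.0092, 0], "sy": [-0.0078, -0.013, -0.0126, -0.0118, -0.0107, -0.0092, 0], "sz": [0, 0.0002, 0.0001, 0.0001, 0.0002, 0.0001, 0], "spin": [0, 0, 0, 0, 0, 0, 0], "aperture": [0.015, 0.015, 0.015, 0.015, 0.015, 0.015, 0.015]})

```text
time_s: 20.3
position: [0.5502, -0.0918, 0.1457]
tool_rot: [[0.979, -0.205, 0.0], [-0.205, -0.979, -0.001], [0.001, 0.001, -1.0]]
ft_force: [2.3, -4.8, -4.6]
grip_width: 0.0199
gripper_force: 39.6
```

```bash
python3 st.py
```

```text
phi -127.84998719476107 r 0.0762711565017939 z 0.14566889550638445 Frad -5.376633671250629 Ftan -0.02673186134688323 fz -4.601213203527458 0.01989430817648157
```

tcp_steps(moves={"sx": [0.0105, 0.0115, 0.0122, 0.0126, 0], "sy": [-0.0062, -0.0046, -0.003, -0.0008, 0], "sz": [0.0003, 0.0002, 0.0002, 0.0001, 0], "spin": [0, 0, 0, 0, 0], "aperture": [0.015, 0.015, 0.015, 0.015, 0.015]})

```text
time_s: 20.8
position: [0.5986, -0.087, 0.145]
tool_rot: [[0.979, -0.205, -0.0], [-0.205, -0.979, 0.001], [-0.0, -0.001, -1.0]]
ft_force: [0.1, -0.1, -0.3]
grip_width: 0.0204
gripper_force: 40.1
```

```bash
python3 st.py
```

```text
phi -90.3727483536092 r 0.07491227351769364 z 0.1449722709384728 Frad -0.038040939008155514 Ftan 0.08440691502640676 fz -0.2575030382651303 0.020439461861184977
```

tcp_steps(moves={"sx": [0.013, 0.0126, 0.0118, 0], "sy": [0.0011, 0.0034, 0.0055, 0], "sz": [0.0001, 0.0001, 0.0002, 0], "spin": [0, 0, 0, 0], "aperture": [0.015, 0.015, 0.015, 0.015]})

```text
time_s: 21.2
position: [0.6328, -0.1049, 0.145]
tool_rot: [[0.979, -0.206, 0.001], [-0.206, -0.978, 0.001], [0.001, -0.001, -1.0]]
ft_force: [0.8, 2.8, 3.3]
grip_width: 0.0204
gripper_force: 40.4
```

```bash
python3 st.py
```

```text
phi -60.38537781322828 r 0.07419801125515918 z 0.1449671072052631 Frad 2.6580239493018154 Ftan -1.2812217618029942 fz 3.3243821784197527 0.02037572075715415
```

tcp_steps(moves={"sx": [0.0113, 0.0094, 0.0075, 0.0055, 0], "sy": [0.0072, 0.0092, 0.0107, 0.0118, 0], "sz": [0, 0, 0.0001, 0.0001, 0], "spin": [0, 0, 0, 0, 0], "aperture": [0.015, 0.015, 0.015, 0.015, 0.015]})

```text
time_s: 21.7
position: [0.6574, -0.1523, 0.1448]
tool_rot: [[0.978, -0.208, 0.001], [-0.208, -0.978, -0.001], [0.001, 0.001, -1.0]]
ft_force: [2.3, 1.3, 1.9]
grip_width: 0.0199
gripper_force: 40.3
```

```bash
python3 st.py
```

```text
phi -18.18471685166241 r 0.07420098909046859 z 0.14481710889080085 Frad 2.478410354128702 Ftan -1.0624413780859545 fz 1.8999822487897096 0.01991052220215002
```

tcp_steps(moves={"sx": [0.0035, 0.0011, 0], "sy": [0.0126, 0.012, 0], "sz": [0.0002, 0.0001, 0], "spin": [0, 0, 0], "aperture": [0.015, 0.015, 0.015]})

```text
time_s: 22.0
position: [0.6562, -0.1775, 0.1444]
tool_rot: [[0.978, -0.208, 0.0], [-0.208, -0.978, -0.001], [0.0, 0.001, -1.0]]
ft_force: [2.4, 0.5, 2.0]
grip_width: 0.0204
gripper_force: 40.3
```

```bash
python3 st.py
```

```text
phi 1.365538334039264 r 0.07457573662036145 z 0.14443360188698104 Frad 2.224048021690508 Ftan -1.0182587310263176 fz 2.0136783334021673 0.02041434446644782
```

tcp_steps(moves={"sx": [-0.0001, -0.0006, 0], "sy": [0.005, 0.005, 0], "sz": [0.0001, 0.0001, 0], "spin": [0, 0, 0], "aperture": [0.015, 0.015, 0.015]})

```text
time_s: 22.3
position: [0.6536, -0.1859, 0.1443]
tool_rot: [[0.978, -0.207, 0.0], [-0.207, -0.978, -0.0], [0.001, 0.0, -1.0]]
ft_force: [2.7, 1.5, 2.6]
grip_width: 0.0202
gripper_force: 40.3
```

```bash
python3 st.py
```

```text
phi 8.123038084239646 r 0.07455200523988942 z 0.14432667821078726 Frad 2.010494528909281 Ftan -2.2824679917532844 fz 2.6141299920325807 0.02015461315250601
```

tcp_steps(moves={"sx": [-0.0003, -0.0003, 0], "sy": [0.0015, 0.0015, 0], "sz": [0, 0, 0], "spin": [0, 0, 0], "aperture": [0.015, 0.015, 0.015]})

```text
time_s: 22.6
position: [0.6526, -0.1883, 0.1443]
tool_rot: [[0.978, -0.206, 0.001], [-0.206, -0.978, -0.0], [0.001, 0.0, -1.0]]
ft_force: [3.3, 1.6, 3.6]
grip_width: 0.0201
gripper_force: 40.3
```

```bash
python3 st.py
```

```text
phi 10.054417192018304 r 0.07445157225372957 z 0.14430742512857914 Frad 2.4603750603492593 Ftan -2.6996647736593102 fz 3.6080758245961304 0.02012732452923987
```

tcp_steps(moves={"sx": [-0.0002, 0], "sy": [0.001, 0], "sz": [0, 0], "spin": [0, 0], "aperture": [0.015, 0.015]})

```text
time_s: 22.8
position: [0.6522, -0.1892, 0.1443]
tool_rot: [[0.978, -0.207, 0.0], [-0.207, -0.978, -0.0], [0.001, 0.0, -1.0]]
ft_force: [2.3, 1.2, 3.8]
grip_width: 0.0203
gripper_force: 40.3
```

```bash
python3 st.py
```

```text
phi 10.844972049664353 r 0.0744411681684829 z 0.14429447207660573 Frad 1.623393662513293 Ftan -1.9872630282562431 fz 3.7736909652795956 0.02025329572640384
```

tcp_steps(moves={"sx": [-0.0003, 0], "sy": [0.0015, 0], "sz": [0, 0], "spin": [0, 0], "aperture": [0.015, 0.015]})

```text
time_s: 23.0
position: [0.6516, -0.1907, 0.1442]
tool_rot: [[0.978, -0.207, 0.0], [-0.207, -0.978, -0.0], [0.0, 0.0, -1.0]]
ft_force: [3.9, 0.3, 4.0]
grip_width: 0.0201
gripper_force: 40.4
```

```bash
python3 st.py
```

```text
phi 12.13682973586833 r 0.07444489214691755 z 0.14423909047471112 Frad 3.377962398598227 Ftan -1.8806447501041272 fz 3.9801316467075813 0.020089516521878174
```

tcp_steps(moves={"sx": [-0.0003, 0], "sy": [0.0015, 0], "sz": [0, 0], "spin": [0, 0], "aperture": [0.015, 0.015]})

```text
time_s: 23.2
position: [0.6509, -0.1922, 0.1442]
tool_rot: [[0.978, -0.207, 0.0], [-0.207, -0.978, -0.0], [0.0, 0.0, -1.0]]
ft_force: [3.1, 1.0, 4.9]
grip_width: 0.0203
gripper_force: 40.4
```

```bash
python3 st.py
```

```text
phi 13.363241649979201 r 0.07444916132307608 z 0.144184894045772 Frad 2.406290693558167 Ftan -2.2024222240272064 fz 4.938626381105288 0.020262563873449088
```

tcp_steps(moves={"sx": [-0.0003, 0], "sy": [0.0015, 0], "sz": [-0.0001, 0], "spin": [0, 0], "aperture": [0.015, 0.015]})

```text
time_s: 23.4
position: [0.6503, -0.1935, 0.1442]
tool_rot: [[0.978, -0.207, -0.0], [-0.207, -0.978, -0.0], [0.0, 0.0, -1.0]]
ft_force: [4.7, 0.1, 5.0]
grip_width: 0.0201
gripper_force: 40.4
```

```bash
python3 st.py
```

```text
phi 14.522293588847543 r 0.074444608921199 z 0.1442382324213282 Frad 4.188547963978823 Ftan -2.14266974591752 fz 4.988522008287424 0.020070939284410665
```

tcp_steps(moves={"sx": [-0.0002, 0], "sy": [0.001, 0], "sz": [-0.0001, 0], "spin": [0, 0], "aperture": [0.015, 0.015]})

```text
time_s: 23.6
position: [0.6498, -0.1944, 0.1443]
tool_rot: [[0.978, -0.207, -0.0], [-0.207, -0.978, 0.0], [-0.0, 0.0, -1.0]]
ft_force: [3.3, 0.8, 4.0]
grip_width: 0.0203
gripper_force: 40.4
```

```bash
python3 st.py
```

```text
phi 15.236359454494215 r 0.07443193837789937 z 0.14428045606054507 Frad 2.5500866458997877 Ftan -2.1752594385262927 fz 3.9796780747777216 0.020297231761255693
```

tcp_steps(moves={"sx": [-0.0003, 0], "sy": [0.0013, 0], "sz": [0, 0], "spin": [0, 0], "aperture": [0.015, 0.015]})

```text
time_s: 23.8
position: [0.6493, -0.1954, 0.1442]
tool_rot: [[0.978, -0.207, -0.0], [-0.207, -0.978, 0.001], [-0.0, -0.001, -1.0]]
ft_force: [4.1, 1.9, 4.0]
grip_width: 0.0206
gripper_force: 40.5
```

```bash
python3 st.py
```

```text
phi 16.087865553684885 r 0.07444331264399692 z 0.14423896390122412 Frad 2.7552997371955605 Ftan -3.581446889466627 fz 3.9785729554775293 0.0205624217599365
```

tcp_steps(moves={"sx": [-0.0003, 0], "sy": [0.0013, 0], "sz": [0, 0], "spin": [0, 0], "aperture": [0.015, 0.015]})

```text
time_s: 24.0
position: [0.6488, -0.1964, 0.1442]
tool_rot: [[0.978, -0.206, -0.0], [-0.206, -0.978, 0.001], [-0.0, -0.001, -1.0]]
ft_force: [4.3, 2.9, 2.8]
grip_width: 0.0203
gripper_force: 40.5
```

```bash
python3 st.py
```

```text
phi 17.02529488426684 r 0.07448376112704959 z 0.14424440063642613 Frad 2.353197853042766 Ftan -4.5960213771240515 fz 2.8061457253387716 0.0203173234230492
```

tcp_steps(moves={"sx": [-0.0003, 0], "sy": [0.0013, 0], "sz": [0, 0], "spin": [0, 0], "aperture": [0.015, 0.015]})

```text
time_s: 24.2
position: [0.6483, -0.1974, 0.1442]
tool_rot: [[0.978, -0.206, 0.0], [-0.206, -0.978, 0.001], [-0.0, -0.001, -1.0]]
ft_force: [4.9, 3.8, 3.6]
grip_width: 0.0203
gripper_force: 40.5
```

```bash
python3 st.py
```

```text
phi 17.87113361623486 r 0.07452772726831457 z 0.14423601613951126 Frad 2.391309327492104 Ftan -5.767528873102758 fz 3.5546054565425926 0.020322088412089493
```

tcp_steps(moves={"sx": [0, 0], "sy": [0, 0], "sz": [0, 0], "spin": [0, 0], "aperture": [0.015, 0.015]})

```text
time_s: 24.4
position: [0.6483, -0.1973, 0.1442]
tool_rot: [[0.979, -0.206, 0.0], [-0.206, -0.979, 0.001], [-0.0, -0.001, -1.0]]
ft_force: [4.1, 4.0, 3.0]
grip_width: 0.0202
gripper_force: 40.5
```

```bash
python3 st.py
```

```text
phi 17.789110171780145 r 0.07452485542896957 z 0.14424912414759844 Frad 1.5797828677577463 Ftan -5.550954157306206 fz 3.0105174167982685 0.0201506625719468
```

The force climbs steadily to 5.8 N, which is 0.43 N m and well over the thread's 0.18. The tap has bottomed. Easing off within the play, then releasing.

tcp_steps(moves={"sx": [0.0006, 0], "sy": [-0.0025, 0], "sz": [0, 0], "spin": [0, 0], "aperture": [0.015, 0.015]})

```text
time_s: 24.6
position: [0.6493, -0.1955, 0.1443]
tool_rot: [[0.978, -0.206, -0.0], [-0.206, -0.978, -0.0], [-0.0, 0.0, -1.0]]
ft_force: [3.0, 1.6, 2.4]
grip_width: 0.0202
gripper_force: 40.3
```

```bash
python3 st.py
```

```text
phi 16.19596868301323 r 0.07452105838694087 z 0.14427469288826977 Frad 1.9531262569962486 Ftan -2.8061862445661734 fz 2.3646425854849547 0.020221346513429134
```

tcp_steps(moves={"sx": [0, 0, 0, 0, 0, 0, 0, -0.03, -0.03, 0], "sy": [0, 0, 0, 0, 0, 0, 0, 0, 0, 0], "sz": [0, 0, 0, 0, -0.02, -0.03, -0.04, 0, 0, 0], "spin": [0, 0, 0, 0, 0, 0, 0, 0, 0, 0], "aperture": [0.03, 0.05, 0.05, 0.05, 0.05, 0.05, 0.05, 0.05, 0.05, 0.05]})

```text
time_s: 25.6
position: [0.588, -0.1824, 0.2349]
tool_rot: [[0.978, -0.207, -0.002], [-0.207, -0.978, 0.0], [-0.002, -0.0, -1.0]]
ft_force: [0.2, 0.2, -0.2]
grip_width: 0.05
gripper_force: 0.0
```

```bash
python3 look.py w5.png
```

```text
[ 0.5896 -0.183   0.235 ] [ 0.9784 -0.2069 -0.0001] [ 0.909  -0.3485  0.6673] [-28.2076  28.6567  62.5808  -0.0127  88.762   73.7363]
knob top z 0.16198893618639468
knob (0.6506755948066711, -0.19248715043067932) 0.010988641530275345 [ 0.651  -0.1925  0.1611] 1118
stub [ 0.5843 -0.1607  0.1475] ((0.5839034914970398, -0.16061437129974365), (0.02395700477063656, 0.024425743147730827), 64.8101806640625)
```

View pics/w5.png

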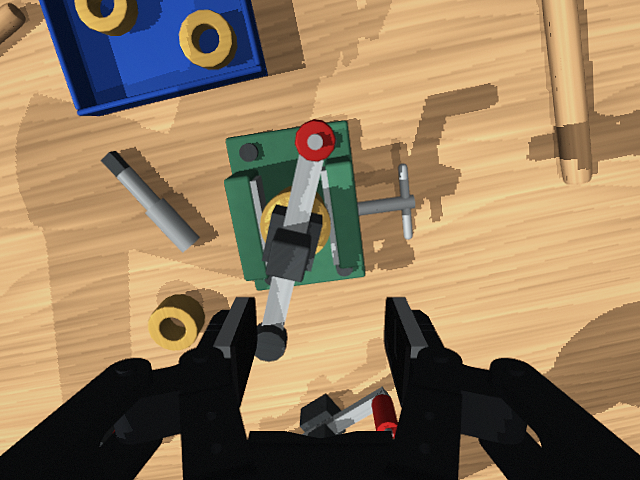

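The picture shows the driver seated and released, with its knob at (316,140). It stands 13.4° past one full turn and 5.3 mm lower, which matches the 366.7° stop plus 6° of play. Nothing else was disturbed.

tcp_steps(moves={"sx": [0, 0, 0], "sy": [0, 0, 0], "sz": [-0.03, 0, 0], "spin": [0, 0, 0], "aperture": [0.05, 0.05, 0.05]})

```text
time_s: 25.95
position: [0.5913, -0.1835, 0.2643]
tool_rot: [[0.978, -0.207, 0.001], [-0.207, -0.978, -0.001], [0.001, 0.0, -1.0]]
ft_force: [0.2, 0.4, -0.6]
grip_width: 0.0502
gripper_force: 0.0
```

```bash
python3 -c "
from rig import close_job
print(close_job())"
```

```text
the job is handed in; nothing more can be done
None
```

I seated the driver on the tap and cranked it half forward, quarter back, half forward, quarter back, then forward until it bottomed; I let go and handed the job in at about 26 s, but no verdict was returned.

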